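# Put a second lamp cell on charge

### The arm

A 6-joint arm with a two-finger parallel gripper is mounted at the origin on a cart in front of the work surface, level with it; the furniture and walls round the work are solid. World frame = base frame: x ahead of the robot, y to its left, z up, the work surface at z = 0. Lengths are in m, angles in degrees, forces in N, time in s.
With the tool pointing down it reaches from about 0.35 to 0.925 m from the base axis. Payload 6.4 kg.
Tool frame: the origin (TCP) lies midway between the tips of the shut fingers; the grasp point (between the pads) lies 19 mm behind it; z points along the fingers, y is the line along which they close (so a half turn about z gives the same grasp; the last joint's range is limited). The gripper opens to 94 mm and grips with 3 to 60 N. Pads are 16 mm wide; open, the fingers measure 119 mm over their backs; the gripper's body (75 mm by 177 mm) begins 78 mm behind the grasp point.
Start: joints at [-75.35, 14.043, 89.255, -0, 76.702, -9.975], TCP at [0.271, -0.591, 0.205] pointing down, gripper open.
Joint ranges: [-179.41, 179.41], [-58.25, 129.5], [7.25, 145.43], [-54.29, 234.29], [11.92, 165.04], [-157.13, 157.13]. Speed limits (degrees/s): [147.25, 147.25, 180, 180, 180, 180].

### API

Orientations are given as a 3x3 rotation matrix whose columns are the frame's x, y, z axes.
In Python, from workcell import sense, grab_frame, get_calibration, close_job gives the robot as it stands.
- The arm moves only by the tool play_rows, never from a script. Its argument "targets" is a list of rows, each a list of 2 entries, a list of its own where there are three numbers: the shift along the tool's x, y, z as a fraction of full scale, then the turn, a rotation vector about the tool's x, y, z as a fraction of full scale. In form: [[[dx, dy, dz], [rx, ry, rz]], ...]. A call has 1 to 10 rows; each row is the pose to reach, as a shift and turn from the pose commanded when the call began, along the tool's axes at that moment, turning the shorter way round; what a row does not reach only later rows make up. Full scale, the value 1, is 50 cm for a shift and pi rad for a turn. A row lasts 1/8 s, in which the tool goes at most 62.5 mm and 10.7 degrees, less where a joint would pass 70% of its speed; a pose out of reach is approached as far as the arm can. A call with a number of a shift or a turn outside -1 to 1 is refused whole. A call with a gripper value outside its range is refused whole. "grip" is the finger opening in mm, from 0 to 94, set as the call begins (left out, the last holds). The fingers move at their own pace and stop on an object; "force" is the grip in N (left out, the last holds). Time passes only in rows, so rows that repeat a pose let the fingers close. It gives the time, the measured TCP pose, the force, the opening and the grip force at its end, in the units of the state.
- sense(): the state, without advancing time (a new reading comes with each control period).
- grab_frame(name): name is "scene" or "top"; returns (picture, depth): 480x640x3 uint8, red, green, blue; 480x640 float32, m along the optical axis (not along the pixel's ray), 0 where there is no reading.
- get_calibration(name): a dict with "mtx" (3x3 intrinsics, pixels), "origin" and "orientation" of the camera in the world. Camera axes: x right, y down, z forward; pixel columns grow to the right and rows downward; lengths in m; the calibration is good to about 2 mm. A picture is of the moment at which its call begins. get_calibration takes no time and is no camera call.
- close_job(): hands the job in; it is judged then, once.
The state is a dict: "time": time; "joints": joint angles; "joint_vel": joint speeds; "effort": joint torques, N m; "ee_pos": TCP position; "ee_rot": TCP orientation; "force": force on the tool from outside, world axes, zero at the start; "torque": the same for the moment, N m; "width": opening from 0.0 (shut) to 1.0 (fully open); "finger_force": force on a finger pad.
Only numpy, scipy, OpenCV 4.12 (cv2) and the standard library are available. Lean on these libraries where they do the work, as an engineer would, in place of code of your own. Each camera call takes 0.05 s, during which the arm holds its last target. There are 200 camera calls.

### The job

Put the second hand-lamp cell on charge. Take the larger of the two loose cells and load it, nub end up the slope, into the open upper half of the charger's channel, pushing the cell that is already there down against its spring, so that the new one lies in its saddles, held between the first cell and the fixed upper contact. Then turn the selector clockwise to the fourth bar past the ring-shaped off mark and leave it resting in that click, and only then press the start button fully in and let it go; leave the smaller cell and the other things lying where they are.

Things in the scene. Friction and masses are not known exactly. Their poses are not given: they have to be found in the camera images.
- charger: Fixed bench charger, grey wedge housing 166 deep, 200 wide, 30 high in front, 97 at the back. Origin: centre of its underside. x to its back, y to its left, z up. Its face slopes up to the back at 22 degrees (x' = up the slope, z' = out of the face). On the left of the face runs the cell channel along x', on the right the selector, below that the start button. Raised parts stand up to 46 over the face.
- seat (a point): Where the centre of the new cell belongs: upper half of the channel, axis 24 above the face. x = x', up the slope; z = z', out of the face. At x +30.75 stands the fixed contact, a plate 5 thick whose top is 1 below the cell axis. V saddles (45 degrees, 8 long) at x -25 and +25, 20 high; between them the face is bare for fingers. Lower half: grey hood, 46 high, 44 wide, its upper edge at x -53.
- follower (a joint): Slide of the sprung plate (26 square) at the foot of the channel, m, 0 at rest, grows down the slope, at most 0.022; 1.6 N preload and 0.35 N/mm. The first cell (same as the loose larger one) lies on it under the hood, its nub tip at seat x -22.75 at the start, so the gap for the new cell is 8 mm too short: held level it cannot be lowered in; foot first, nub end raised some 16 degrees, it can.
- cell_center (a point): Centre of the larger loose cell: round, 33 diameter, 61.5 long with its nub, black jacket, steel end; about 0.14 kg, lying on the chest top. x along its axis toward the nub end, which lies away from the robot. Grip it across its diameter, at mid length.
- cell_nub (a point): Tip of that cell's nub (10 diameter, 2.5 long): 30.75 from cell_center along its x.
- small_cell_center (a point): Centre of the smaller loose cell, a bystander of the same look: 26 diameter, 50 long; x toward its nub. Which cell lies nearer the robot changes.
- selector_grip (a point): On the selector's axis, 30 above the face and 20 above its round skirt (46 diameter). The grip is a bar 14 thick, 45 long and 28 high over the skirt, its top 8 above this point. x of this point: the way the pointer (white line) looks, along the bar; z: out of the face.
- selector (a joint): Selector angle, rad, grows clockwise seen from above the face. 0 = pointer at the ring-shaped off mark, on the left (charger y); six bars follow at 0.5236 each, click by click; the third points up the slope, the fourth is at 2.094. A sprung roller (about 0.2 N m) pulls it into the nearest click; stops 0.1 beyond the end marks. It starts in one of the first three clicks (0, 1 or 2).
- start_button_top (a point): Centre of the top of the round black start button (24 diameter) below the selector; z: out of the face, along which it is pressed.
- start_button (a joint): Button travel, m: 0 released, 0.006 fully in, against 1.5 N rising to 5 N; springs back.
- masking_tape: Roll of masking tape, 100 diameter, 25 high, a bystander lying flat at the front right; origin: centre of its underside.
- screwdriver: Black-handled screwdriver, 193 long, a bystander lying across the front left; origin: under its middle.
Things that resemble listed ones, but are neither listed nor needed, are in the scene too. Leave any red look-alike of the part that bears cell_center alone.

How it is judged (in metres and radians):
On the way, in this order (a step that is already met when the one before it is completed fails the run):
1. the larger cell lies in the saddles under spring pressure, nub end at the upper contact (x of cell_center in the frame of seat between -0.004 and 0.004 m and y of cell_center in the frame of seat between -0.004 and 0.004 m and z of cell_center in the frame of seat between -0.004 and 0.004 m and angle between the x axis of cell_center and the x axis of seat, either way round below 0.1 rad and x of cell_nub in the frame of seat above 0.02 m and value of joint follower above 0.005 m), for 0.3 s.
2. the selector rests at the fourth bar, the cell still in place (all of step 1 and value of joint selector between 1.9744 and 2.2144 rad and velocity of joint selector between -0.3 and 0.3 rad/s), for 0.3 s.
3. the start button is pressed fully in (all of step 1 and value of joint selector between 1.9744 and 2.2144 rad and value of joint start_button above 0.0045 m), for 0.1 s.
At the end, for the whole second after the job is handed in: the larger cell is in its seat (centre within 4 mm in each direction, axis within 0.1 rad, nub end at the upper contact, follower pressed in over 5 mm), the selector within 0.12 rad of the fourth bar, the button out again (all of step 1 and value of joint selector between 1.9744 and 2.2144 rad and value of joint start_button below 0.0015 m); the robot touches nothing.
It fails at once if the start button is pressed before the selector is at the fourth bar (value of joint start_button above 0.003 m and (value of joint selector below 1.8944 rad or value of joint selector above 2.2944 rad)).
It fails at once if the smaller cell is moved more than 30 mm (distance of small_cell_center from where it was at the start of the episode above 0.03 m).
It fails at once if the tape roll or the screwdriver is moved more than 30 mm (distance of any of masking_tape, screwdriver from where it was at the start of the episode above 0.03 m).
It also fails if it takes over 72 s, if anything falls off the work surface, if the arm or the gripper's body presses on something with over 40 N, if the wrist force passes 120 N, or if a joint passes its speed limit or range.

## Working session

There is one attempt and no reset: what is moved stays moved. The work goes in short steps, Python scripts to look and compute and a tool call to move; the robot and the scene stay as the last step left them, time stands still between calls to the robot, and variables do not carry over. Pictures are saved under pics/ and viewed, at most 10 in all, crops included, and the job is handed in when it is done.

Besides the shell and the picture viewer there is one more tool, called after "Emit:" as a command line: name --argument value ..., lists and objects as JSON in quotes. play_rows: Moves the arm, as the interface text tells. Its arguments: {"type":"object","properties":{"targets":{"type":"array"},"grip":{"type":"number"},"force":{"type":"number"}},"required":["targets"]}

```bash
mkdir -p pics; python3 - <<'E'
from workcell import *
import cv2,numpy as np
s=sense();print(s['time'],s['ee_pos'],s['ee_rot'],s['force'],s['width'])
for n in('scene','top'):
    p,d=grab_frame(n);cv2.imwrite(f'pics/{n}0.png',p[...,::-1]);np.savez(f'{n}0.npz',p=p,d=d);c=get_calibration(n);print(n,c)
E
```

```text
0.0 [ 0.27071301 -0.59029425  0.20438067] [[ 9.09038539e-01  4.16711806e-01 -4.53424839e-04]
 [ 4.16711908e-01 -9.09036777e-01  1.82311268e-03]
 [ 3.47532723e-04 -1.84622722e-03 -9.99998235e-01]] [-0.4003445  0.0718336  0.0567421] 0.9997793995195983
scene {'mtx': array([[608.62732613,   0.        , 321.26299839],
       [  0.        , 608.62732613, 226.58844462],
       [  0.        ,   0.        ,   1.        ]]), 'origin': array([-0.03949172,  0.63167418,  0.5375056 ]), 'orientation': array([[-0.72869607, -0.34337801,  0.5925315 ],
       [-0.68450513,  0.33824968, -0.64578624],
       [ 0.0213252 , -0.87617275, -0.48152522]])}
top {'mtx': array([[550.20066747,   0.        , 310.38971492],
       [  0.        , 550.20066747, 239.20247949],
       [  0.        ,   0.        ,   1.        ]]), 'origin': array([ 0.40186263, -0.01681468,  1.14802032]), 'orientation': array([[-0.01775913, -0.99270803,  0.11922823],
       [-0.99953414,  0.02058735,  0.0225313 ],
       [-0.02482159, -0.11877255, -0.99261119]])}
```

View pics/scene0.png

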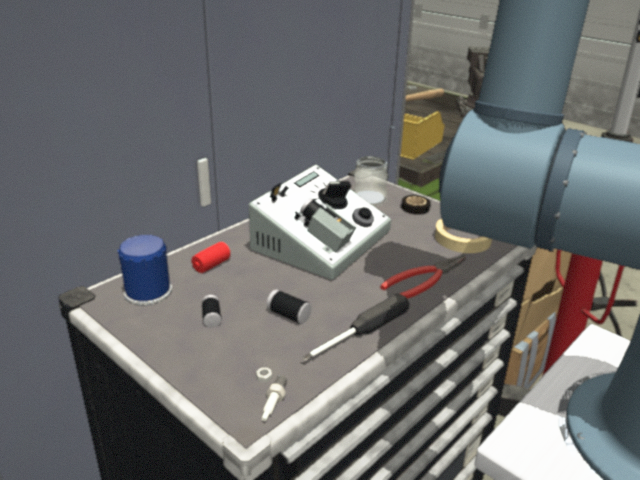

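View pics/top0.png

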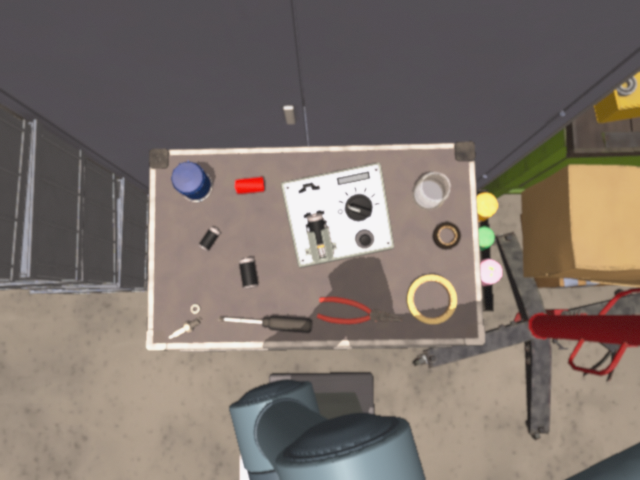

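The scene picture shows the charger (300,220), the larger cell (289,305), the small cell (211,310) and the red decoy (211,257). In the top view the charger is at (340,215), the larger cell at (249,272) and the small one at (209,238).

```bash
cat > h.py <<'E'
import numpy as np,cv2
from workcell import *
def cloud(n,d):
    c=get_calibration(n);K=c['mtx'];v,u=np.mgrid[:480,:640]
    P=np.stack([(u-K[0,2])/K[0,0]*d,(v-K[1,2])/K[1,1]*d,d],-1)
    return P@c['orientation'].T+c['origin']
def proj(n,X):
    c=get_calibration(n);p=(np.atleast_2d(X)-c['origin'])@c['orientation'];q=p@c['mtx'].T
    return q[:,:2]/q[:,2:]
E
python3 - <<'E'
from h import *
Z=np.load('top0.npz');p,d=Z['p'],Z['d'];W=cloud('top',d)
print('table z',np.median(W[290:310,250:260,2]),np.median(W[200:215,250:270,2]))
g=p.min(-1).astype(int)
# face plane
m=np.zeros((480,640),bool);m[160:270,280:396]=True
m&=(g>140)&(W[...,2]>.02)&(W[...,2]<.115)
P=W[m]
rng=np.random.default_rng(0);best=0
for i in range(300):
    a=P[rng.choice(len(P),3,False)];n=np.cross(a[1]-a[0],a[2]-a[0]);l=np.linalg.norm(n)
    if l<1e-9: continue
    n/=l;k=abs((P-a[0])@n)<.003
    if k.sum()>best: best=k.sum();K=k
Q=P[K];c=Q.mean(0);n=np.linalg.svd(Q-c)[2][2];n*=np.sign(n[2])
print('normal',n,'tilt',np.degrees(np.arccos(n[2])),'c',c,len(P),best)
mm=np.zeros((480,640),np.uint8);mm[m]=K*255
cs=max(cv2.findContours(mm,0,1)[0],key=cv2.contourArea)
H=cv2.convexHull(cs)[:,0]
# project hull points to plane, min area rect in face coords
up=np.array([0,0,1.])-n[2]*n;up/=np.linalg.norm(up);l=np.cross(n,up)
X=np.array([W[v,u] for u,v in H]);uv=np.c_[(X-c)@up,(X-c)@l]
r=cv2.minAreaRect((uv*1000).astype(np.float32));print('rect',r, 'expect 179x200')
print('up yaw',np.degrees(np.arctan2(up[1],up[0])))
for q in cv2.boxPoints(r)/1000: print(c+q[0]*up+q[1]*l)
# cells
for nm,(u0,v0,u1,v1) in dict(big=(236,252,263,292),small=(196,224,223,254)).items():
    k=np.zeros((480,640),bool);k[v0:v1,u0:u1]=True;k&=(W[...,2]>.012)&(W[...,2]<.05)
    q=W[k];xy=(q[:,:2]*1000).astype(np.float32);print(nm,cv2.minAreaRect(xy),q[:,2].max(),len(q))
def crop(n,x0,y0,w,h,s,o):
    im=cv2.imread(f'pics/{n}0.png')[y0:y0+h,x0:x0+w];return cv2.imwrite(o,cv2.resize(im,None,fx=s,fy=s,interpolation=cv2.INTER_CUBIC))
crop('top',190,155,210,150,3.8,'pics/c1.png')
E
```

```text
table z 0.00214781414936005 0.0024370993313688194
normal [-0.36859982 -0.06905957  0.92701939] tilt 22.025141343920176 c [ 0.58572666 -0.04977288  0.0668909 ] 7286 5458
rect ((-8.077407836914062, 2.6408157348632812), (199.0347137451172, 175.8906707763672), 89.95051574707031) expect 179x200
up yaw 10.611711534824444
[ 0.51598182 -0.16132488  0.03084886]
[ 0.67627521 -0.13144744  0.0968102 ]
[0.63977916 0.0642126  0.09687467]
[0.47948578 0.03433516 0.03091333]
big ((470.69464111328125, 138.39016723632812), (61.654151916503906, 32.428401947021484), 8.631089210510254) 0.037631845534274344 463
small ((544.2703857421875, 219.5232391357422), (25.5255184173584, 49.595603942871094), 56.9102668762207) 0.03111818899401575 280
```

View pics/c1.png

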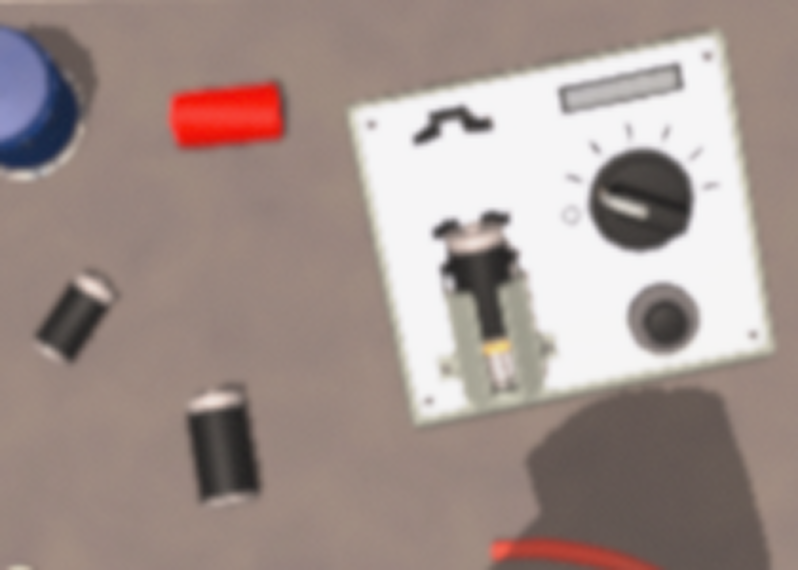

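The crop confirms the layout: hood below and contact at (453,118). The pointer is at bar 1, one click past the ring at (570,214). The button is at (663,318). Next I measure the raised parts in the face frame from both cameras.

```bash
python3 - <<'E'
from h import *
yaw=np.radians(10.61);t=np.radians(22)
up=np.array([np.cos(t)*np.cos(yaw),np.cos(t)*np.sin(yaw),np.sin(t)]);l=np.array([-np.sin(yaw),np.cos(yaw),0]);n=np.cross(up,l)
R=np.c_[up,l,n]
for nm in('top','scene'):
    Z=np.load(nm+'0.npz');p,d=Z['p'],Z['d'];W=cloud(nm,d)
    # table z
    pp=proj(nm,[[.47,.07,0],[.42,.0,0],[.55,.12,0]]).astype(int)
    tz=np.median([np.median(W[v-3:v+4,u-3:u+4,2]) for u,v in pp]);W=W-[0,0,tz]
    F=(W-[.585,-.05,.0635])@R
    face=(abs(F[...,2])<.006)&(abs(F[...,0])<.1)&(abs(F[...,1])<.11)&(p.min(-1)>120)
    off=np.median(F[face][:,2]);F[...,2]-=off
    print(nm,'tz',tz,'face off',off)
    q=F[face&(abs(F[...,2])<.003)];r=cv2.minAreaRect((q[:,:2]*1000).astype(np.float32));print(' rect',np.round(r[0],1),np.round(r[1],1),r[2])
    np.savez('F_'+nm,F=F)
    def rep(s,k):
        q=F[k]*1000
        if len(q)>5: print(' ',s,len(q),'min',np.round(np.percentile(q,1,axis=0),1),'max',np.round(np.percentile(q,99,axis=0),1),'mean',np.round(q.mean(0),1))
    x,y,z=F[...,0],F[...,1],F[...,2];ins=(abs(x)<.1)&(abs(y)<.11)
    rep('hood z>40',ins&(y>0)&(z>.039)&(z<.05)&(x<.02))
    rep('contact',ins&(y>0)&(z>.012)&(z<.05)&(x>.04))
    rep('lowsaddle',ins&(y>0)&(z>.008)&(z<.05)&(x>-.02)&(x<.04))
    rep('sel top',ins&(y<0)&(z>.034)&(z<.045)); k=ins&(y<0)&(z>.034)&(z<.045)
    print('   bar',cv2.minAreaRect((F[k][:,:2]*1000).astype(np.float32)))
    rep('skirt',ins&(y<0)&(z>.006)&(z<.014)&(x>-.01))
    rep('button',ins&(y<-.01)&(z>.003)&(z<.03)&(x<-.02))
    k=ins&(y<-.01)&(z<.03)&(x<-.015)&(p.max(-1)<60);rep('button dark',k)
    # cell big
    q=W[(abs(W[...,0]-.47)<.05)&(abs(W[...,1]-.138)<.035)&(W[...,2]>.01)&(W[...,2]<.05)]
    print(' big',cv2.minAreaRect((q[:,:2]*1000).astype(np.float32)),q[:,2].max(),np.round(q.mean(0),4))
E
```

```text
top tz 0.002452912315214606 face off 0.0005090012389319955
 rect [-7.9  2.6] [199.4 178.5] 89.9010238647461
  hood z>40 373 min [-77.4  35.5  39. ] max [ 8.5 65.8 47.6] mean [-36.5  50.5  42. ]
  contact 79 min [56.3 29.8 12.1] max [70.8 71.1 24.8] mean [64.3 50.6 18.2]
  lowsaddle 374 min [-19.8  29.6  10.3] max [13.3 71.5 43.5] mean [-2.8 50.8 31.4]
  sel top 138 min [-12.6 -58.2  34. ] max [ 14.8 -20.6  41.7] mean [  1.6 -39.8  37.2]
   bar ((1.9385042190551758, -39.15309143066406), (44.27568817138672, 13.452392578125), 60.097251892089844)
  skirt 182 min [ -9.7 -62.9   6. ] max [ 65.2 -16.7  13.7] mean [ 12.6 -40.8   9.3]
  button 396 min [-88.  -87.3   3. ] max [-20.9 -16.5  25.7] mean [-58.  -42.   12.9]
  button dark 10 min [-68.5 -46.5   7.8] max [-15.6 -38.   25.5] mean [-55.6 -42.9  19.9]
 big ((470.69464111328125, 138.39016723632812), (61.654151916503906, 32.428401947021484), 8.631089210510254) 0.03517893321905974 [0.4692 0.1371 0.0261]
scene tz 0.0020218727128683556 face off -2.2464449715898835e-05
 rect [-5.5  3.8] [202.1 177.7] 89.75469207763672
  hood z>40 381 min [-76.3  39.8  39.1] max [ 8.  66.9 46.2] mean [-39.3  54.2  41.8]
  contact 104 min [57.5 30.6 12. ] max [73.3 71.1 23.3] mean [66.1 49.7 17.3]
  lowsaddle 415 min [-19.6  42.1   8.5] max [13.5 72.6 43.4] mean [-4.1 61.  30.2]
  sel top 128 min [-10.8 -58.2  34.1] max [ 15.8 -18.4  39.1] mean [  2.6 -37.6  36.5]
   bar ((3.587080240249634, -36.97196578979492), (46.152801513671875, 14.254127502441406), 57.5711669921875)
  skirt 142 min [ -9.6 -48.2   6.2] max [ 25.  -15.7  13.8] mean [  1.8 -28.4   9.5]
  button 351 min [-79.6 -53.4   3.2] max [-42.5 -17.9  24.3] mean [-61.9 -32.5  13.8]
  button dark 145 min [-76.2 -45.9  -0.2] max [-15.3 -20.8  24.8] mean [-50.  -32.9  14.5]
 big ((471.02508544921875, 141.43597412109375), (60.506935119628906, 32.16399383544922), 12.14750862121582) 0.03232739920011951 [0.4661 0.1453 0.0232]
```

```bash
cat >> h.py <<'E'
from scipy.spatial.transform import Rotation as Ro
yaw=np.radians(10.61);t=np.radians(22)
up=np.array([np.cos(t)*np.cos(yaw),np.cos(t)*np.sin(yaw),np.sin(t)]);l=np.array([-np.sin(yaw),np.cos(yaw),0]);n=np.cross(up,l)
RF=np.c_[up,l,n]
O=np.array([.585,-.05,.0635])+.0003*n
face=lambda x,y,z:O+RF@np.array([x,y,z])/1000   # mm, face frame
SEAT=(35.5,50.6,24)
def seatR(th):  # tool orientation with tool x = cell x, raised th deg
    th=np.radians(th);x=up*np.cos(th)+n*np.sin(th);y=-l;return np.c_[x,y,np.cross(x,y)]
def downR(a):
    a=np.radians(a);x=np.array([np.cos(a),np.sin(a),0]);z=np.array([0,0,-1.]);return np.c_[x,np.cross(z,x),z]
def rel(*poses,frm=None):
    if frm is None:
        s=sense();p0,R0=np.array(s['ee_pos']),np.array(s['ee_rot']);print('t',s['time'],'p',np.round(p0,4),'f',np.round(s['force'],1),'w',s['width']*94)
    else: p0,R0=frm
    for p,R in poses:
        d=R0.T@(np.array(p)-p0)/.5;w=Ro.from_matrix(R0.T@R).as_rotvec()
        print(np.round(d,4).tolist(),np.round(w/np.pi,4).tolist(),'mm',round(np.linalg.norm(d)*500),'deg',round(np.degrees(np.linalg.norm(w)),1))
E
python3 - <<'E'
from h import *
rel(([.4705,.139,.16],downR(8.6)),([.4705,.139,.003],downR(8.6)))
print(face(*SEAT))
E
```

```text
t 0.1 p [ 0.2707 -0.5904  0.2045] f [ 0.5  0.5 -0.6] w 94.11749491394875
[0.9711, -1.1594, 0.0912] [-0.0005, -0.0, 0.089] mm 758 deg 16.0
[0.971, -1.1589, 0.4051] [-0.0005, -0.0, 0.089] mm 783 deg 16.0
[0.59908836 0.00411925 0.0993291 ]
```

Emit:
play_rows --targets '[[[0.1, -0.12, 0], [0, 0, 0.02]], [[0.2, -0.24, 0], [0, 0, 0.04]], [[0.3, -0.36, 0], [0, 0, 0.06]], [[0.4, -0.48, 0], [0, 0, 0.089]], [[0.485, -0.58, 0], [0, 0, 0.089]], [[0.58, -0.7, 0], [0, 0, 0.089]], [[0.68, -0.81, 0], [0, 0, 0.089]], [[0.76, -0.91, 0], [0, 0, 0.089]], [[0.8, -0.96, 0.02], [0, 0, 0.089]], [[0.8, -0.96, 0.02], [0, 0, 0.089]]]' --grip 60

```text
time: 1.35
ee_pos: [0.4344, 0.014, 0.1954]
ee_rot: [[0.989, 0.149, 0.001], [0.149, -0.989, -0.0], [0.001, 0.0, -1.0]]
force: [-0.0, -0.9, 0.7]
width: 0.637
finger_force: 0.0
```

```bash
python3 - <<'E'
from h import *
rel(([.4705,.139,.10],downR(8.6)),([.4705,.139,.003],downR(8.6)))
E
```

```text
t 1.35 p [0.4344 0.014  0.1954] f [-0.  -0.9  0.7] w 59.84376628106838
[0.1086, -0.2365, 0.1907] [0.0001, -0.0002, -0.0] mm 161 deg 0.0
[0.1085, -0.2366, 0.3847] [0.0001, -0.0002, -0.0] mm 232 deg 0.0
```

Emit:
play_rows --targets '[[[0.06, -0.12, 0.0], [0, 0, 0]], [[0.1085, -0.2365, 0.06], [0, 0, 0]], [[0.1085, -0.2365, 0.15], [0, 0, 0]], [[0.1085, -0.2365, 0.24], [0, 0, 0]], [[0.1085, -0.2365, 0.31], [0, 0, 0]], [[0.1085, -0.2365, 0.36], [0, 0, 0]], [[0.1085, -0.2365, 0.384], [0, 0, 0]], [[0.1085, -0.2365, 0.384], [0, 0, 0]]]'

```text
time: 2.35
ee_pos: [0.4699, 0.1369, 0.003]
ee_rot: [[0.989, 0.15, -0.001], [0.15, -0.989, -0.0], [-0.001, -0.0, -1.0]]
force: [0.7, 0.9, -0.2]
width: 0.637
finger_force: 0.0
```

Emit:
play_rows --targets '[[[0, 0, 0], [0, 0, 0]], [[0, 0, 0], [0, 0, 0]], [[0, 0, 0], [0, 0, 0]], [[0, 0, 0], [0, 0, 0]], [[0, 0, 0], [0, 0, 0]], [[0, 0, 0], [0, 0, 0]]]' --grip 28 --force 50

```text
time: 3.1
ee_pos: [0.4709, 0.137, 0.0041]
ee_rot: [[0.989, 0.15, 0.001], [0.15, -0.989, 0.0], [0.001, 0.0, -1.0]]
force: [-0.2, -0.0, 5.7]
width: 0.337
finger_force: 50.0
```

```bash
python3 - <<'E'
from h import *
s=sense();print(s['finger_force'])
rel(([.4705,.139,.19],downR(8.6)))
p,d=grab_frame('scene');u,v=proj('scene',[[.47,.139,.03]])[0].astype(int)
cv2.imwrite('pics/g1.png',cv2.resize(p[max(v-75,0):v+75,u-100:u+100,::-1],None,fx=4,fy=4,interpolation=cv2.INTER_CUBIC))
E
```

```text
49.98900353908539
t 3.1 p [0.4709 0.137  0.0041] f [-0.2 -0.   5.7] w 31.646582497110657
[0.0001, -0.004, -0.3718] [0.0, -0.0003, 0.0] mm 186 deg 0.1
```

View pics/g1.png

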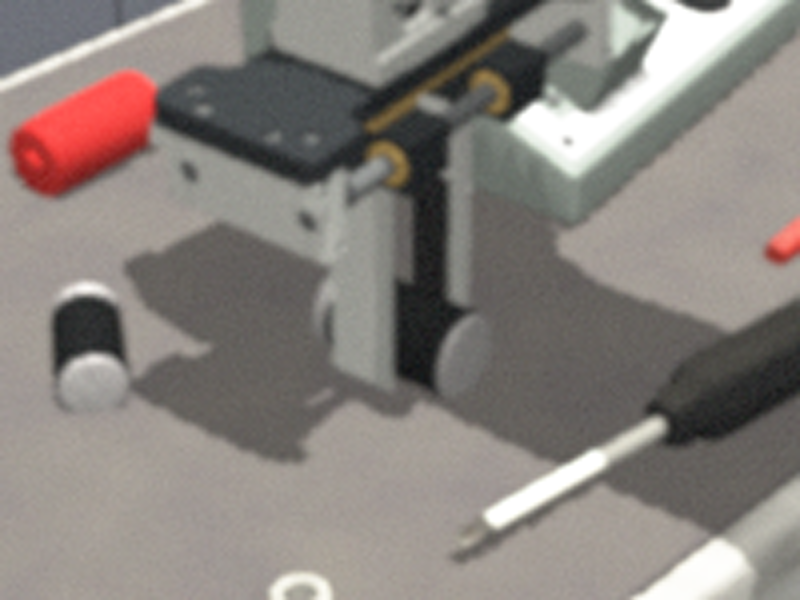

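The cell is gripped at mid length at about (420,330), foot toward the camera, with the small cell and decoy untouched. I'll lift and go to the pre-insertion pose.

Emit:
play_rows --targets '[[[0, 0, -0.05], [0, 0, 0]], [[0, 0, -0.15], [0, 0, 0]], [[0, 0, -0.27], [0, 0, 0]], [[0, 0, -0.37], [0, 0, 0]], [[0, 0, -0.37], [0, 0, 0]]]'

```text
time: 3.78
ee_pos: [0.4729, 0.1371, 0.1926]
ee_rot: [[0.989, 0.15, 0.009], [0.15, -0.989, 0.0], [0.009, 0.001, -1.0]]
force: [0.6, -0.2, -1.9]
width: 0.34
finger_force: 50.0
```

```bash
cat >> h.py <<'E'
def cellpose(x,z,th,dy=-.8):
    R=seatR(th);return face(SEAT[0]+x,SEAT[1]+dy,SEAT[2]+z-24)+R[:,2]*.0124,R
E
python3 - <<'E'
from h import *
rel(cellpose(14.6,100,16))
a=cellpose(14.6,100,16)
print('from pre'); rel(cellpose(14.6,60,16),cellpose(14.6,37.5,16),frm=a)
E
```

```text
t 3.775 p [0.4729 0.1371 0.1926] f [ 0.6 -0.2 -1.9] w 31.963921029412344
[0.1947, 0.3027, 0.0562] [0.004, 0.2084, -0.0106] mm 182 deg 37.6
from pre
[-0.0221, 0.0, 0.0769] [0.0, 0.0, 0.0] mm 40 deg 0.0
[-0.0345, 0.0, 0.1202] [0.0, 0.0, 0.0] mm 63 deg 0.0
```

Emit:
play_rows --targets '[[[0.03, 0.05, -0.05], [0, 0.05, 0]], [[0.08, 0.12, -0.1], [0.001, 0.1, -0.003]], [[0.12, 0.2, -0.08], [0.002, 0.15, -0.006]], [[0.16, 0.27, -0.04], [0.004, 0.2084, -0.01]], [[0.1947, 0.3027, 0.01], [0.004, 0.2084, -0.0106]], [[0.1947, 0.3027, 0.056], [0.004, 0.2084, -0.0106]], [[0.1947, 0.3027, 0.056], [0.004, 0.2084, -0.0106]], [[0.1947, 0.3027, 0.056], [0.004, 0.2084, -0.0106]]]'

```text
time: 4.78
ee_pos: [0.589, 0.0021, 0.1601]
ee_rot: [[0.78, 0.184, 0.598], [0.145, -0.983, 0.113], [0.608, -0.002, -0.794]]
force: [0.4, -0.6, -1.0]
width: 0.341
finger_force: 50.0
```

```bash
python3 - <<'E'
from h import *
rel(cellpose(14.6,60,16),cellpose(14.6,37.5,16))
p,d=grab_frame('scene');u,v=proj('scene',[face(35,50,30)])[0].astype(int)
cv2.imwrite('pics/g2.png',cv2.resize(p[v-75:v+75,u-100:u+100,::-1],None,fx=4,fy=4,interpolation=cv2.INTER_CUBIC))
W=cloud('scene',d)
# foot disc centre: bright blob near expected foot
R=np.array(sense()['ee_rot']);c=np.array(sense()['ee_pos'])-R[:,2]*.0124;f=c-R[:,0]*.03075
print('exp foot px',proj('scene',f),'nub',proj('scene',c+R[:,0]*.03075), 'crop org',u-100,v-75)
E
```

```text
t 4.775 p [0.589  0.0021 0.1601] f [ 0.4 -0.6 -1. ] w 32.06458320445914
[-0.0101, 0.0015, 0.0723] [-0.0004, 0.0029, -0.0002] mm 36 deg 0.5
[-0.0221, 0.0016, 0.1156] [-0.0004, 0.0029, -0.0002] mm 59 deg 0.5
exp foot px [[315.73164192 173.74991027]] nub [[290.08847056 144.50548921]] crop org 195 119
```

View pics/g2.png

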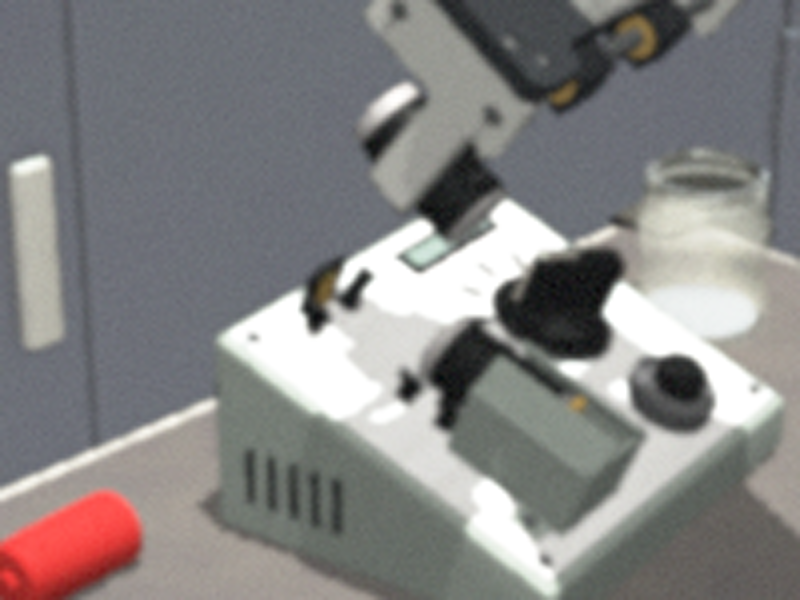

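The cell hangs tilted, foot at about (473,210) against (483,219) predicted, nub up, clear of contact (320,290) and hood. Lowering slowly.

Emit:
play_rows --targets '[[[-0.005, 0.0015, 0.035], [0, 0.003, 0]], [[-0.01, 0.0015, 0.072], [0, 0.003, 0]], [[-0.015, 0.0015, 0.09], [0, 0.003, 0]], [[-0.019, 0.0015, 0.105], [0, 0.003, 0]], [[-0.022, 0.0015, 0.1155], [0, 0.003, 0]], [[-0.022, 0.0015, 0.1155], [0, 0.003, 0]]]'

```text
time: 5.58
ee_pos: [0.6153, 0.0061, 0.1079]
ee_rot: [[0.774, 0.184, 0.606], [0.144, -0.983, 0.115], [0.616, -0.001, -0.788]]
force: [0.7, -0.2, -2.6]
width: 0.343
finger_force: 50.0
```

```bash
python3 - <<'E'
from h import *
rel(cellpose(14.6,37.5,16),cellpose(5,37.2,16),cellpose(-4.4,36.5,16),cellpose(-4.5,34,12),cellpose(-4.2,30.5,8),cellpose(-3.8,27.5,4),cellpose(-3.3,24.8,0))
p,d=grab_frame('scene');u,v=proj('scene',[face(35,50,30)])[0].astype(int)
cv2.imwrite('pics/g3.png',cv2.resize(p[v-75:v+75,u-100:u+100,::-1],None,fx=4,fy=4,interpolation=cv2.INTER_CUBIC))
E
```

```text
t 5.575 p [0.6153 0.0061 0.1079] f [ 0.7 -0.2 -2.6] w 32.25525890710006
[-0.0007, -0.0005, 0.0002] [-0.0003, -0.0003, -0.0003] mm 0 deg 0.1
[-0.0194, -0.0005, -0.0045] [-0.0003, -0.0003, -0.0003] mm 10 deg 0.1
[-0.0378, -0.0005, -0.0084] [-0.0003, -0.0003, -0.0003] mm 19 deg 0.1
[-0.0411, -0.0005, -0.0037] [-0.0003, -0.0225, -0.0002] mm 21 deg 4.0
[-0.0442, -0.0004, 0.003] [-0.0004, -0.0447, -0.0002] mm 22 deg 8.0
[-0.0468, -0.0004, 0.0087] [-0.0004, -0.0669, -0.0002] mm 24 deg 12.0
[-0.049, -0.0004, 0.0138] [-0.0004, -0.0891, -0.0002] mm 25 deg 16.0
```

View pics/g3.png

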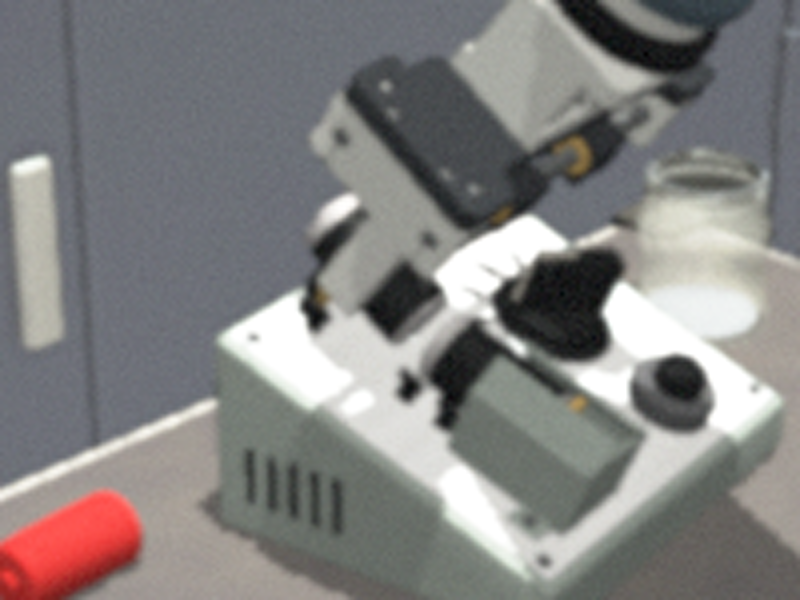

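The foot (410,310) sits just uphill of the first cell's end (440,350), with nothing touched. Pushing down the slope.

Emit:
play_rows --targets '[[[-0.01, -0.0005, -0.002], [0, 0, 0]], [[-0.0195, -0.0005, -0.0045], [0, 0, 0]], [[-0.026, -0.0005, -0.006], [0, 0, 0]], [[-0.032, -0.0005, -0.0072], [0, 0, 0]], [[-0.038, -0.0005, -0.0084], [0, 0, 0]], [[-0.038, -0.0005, -0.0084], [0, 0, 0]], [[-0.038, -0.0005, -0.0084], [0, 0, 0]]]'

```text
time: 6.5
ee_pos: [0.5987, 0.0029, 0.1003]
ee_rot: [[0.773, 0.184, 0.607], [0.144, -0.983, 0.114], [0.617, -0.001, -0.787]]
force: [3.5, 1.7, 3.0]
width: 0.341
finger_force: 50.0
```

```bash
python3 - <<'E'
from h import *
rel(cellpose(-4.4,36.5,16),cellpose(-4.5,34,12),cellpose(-4.2,30.5,8),cellpose(-3.8,27.5,4),cellpose(-3.3,24.8,0))
s=sense();print(RF.T@s['force'],s['torque'])
E
```

```text
t 6.5 p [0.5987 0.0029 0.1003] f [3.5 1.7 3. ] w 32.024469743911446
[-0.0018, -0.0007, 0.0007] [-0.0001, -0.0007, -0.0002] mm 1 deg 0.1
[-0.0051, -0.0007, 0.0053] [-0.0001, -0.023, -0.0002] mm 4 deg 4.1
[-0.0082, -0.0007, 0.012] [-0.0001, -0.0452, -0.0002] mm 7 deg 8.1
[-0.0108, -0.0007, 0.0177] [-0.0001, -0.0674, -0.0002] mm 10 deg 12.1
[-0.0131, -0.0007, 0.0228] [-0.0001, -0.0896, -0.0002] mm 13 deg 16.1
[4.60768691 1.02041868 1.36587277] [ 0.28521183 -0.57063644  0.058831  ]
```

The slope force matches about 10 mm of follower travel. Levelling the cell.

Emit:
play_rows --targets '[[[-0.0035, 0, 0.002], [0, -0.01, 0]], [[-0.0051, -0.0005, 0.0053], [0, -0.023, 0]], [[-0.0068, -0.0005, 0.0085], [0, -0.034, 0]], [[-0.0082, -0.0005, 0.012], [0, -0.0452, 0]], [[-0.0096, -0.0005, 0.015], [0, -0.056, 0]], [[-0.0108, -0.0005, 0.0177], [0, -0.0674, 0]], [[-0.012, -0.0005, 0.02], [0, -0.078, 0]], [[-0.0131, -0.0005, 0.0228], [0, -0.0895, 0]], [[-0.0131, -0.0005, 0.0228], [0, -0.0895, 0]], [[-0.0131, -0.0005, 0.0228], [0, -0.0895, 0]]]'

```text
time: 7.75
ee_pos: [0.6008, 0.0034, 0.0884]
ee_rot: [[0.911, 0.184, 0.369], [0.171, -0.983, 0.069], [0.376, -0.0, -0.927]]
force: [-5.0, 1.9, 14.1]
width: 0.338
finger_force: 50.0
```

```bash
python3 - <<'E'
from h import *
rel(cellpose(-3.3,24.8,0),cellpose(0,24.3,0))
s=sense();print(RF.T@s['force'],s['torque'])
p,d=grab_frame('scene');u,v=proj('scene',[face(35,50,30)])[0].astype(int)
cv2.imwrite('pics/g4.png',cv2.resize(p[v-60:v+60,u-80:u+80,::-1],None,fx=5,fy=5,interpolation=cv2.INTER_CUBIC))
E
```

```text
t 7.75 p [0.6008 0.0034 0.0884] f [-5.   1.9 14.1] w 31.779140196365038
[-0.0014, -0.0004, 0.0018] [-0.0001, -0.0003, 0.0001] mm 1 deg 0.1
[0.0052, -0.0004, 0.0028] [-0.0001, -0.0003, 0.0001] mm 3 deg 0.1
[ 0.99918292  2.75898131 14.75935987] [0.37841557 0.05291647 0.07209837]
```

View pics/g4.png

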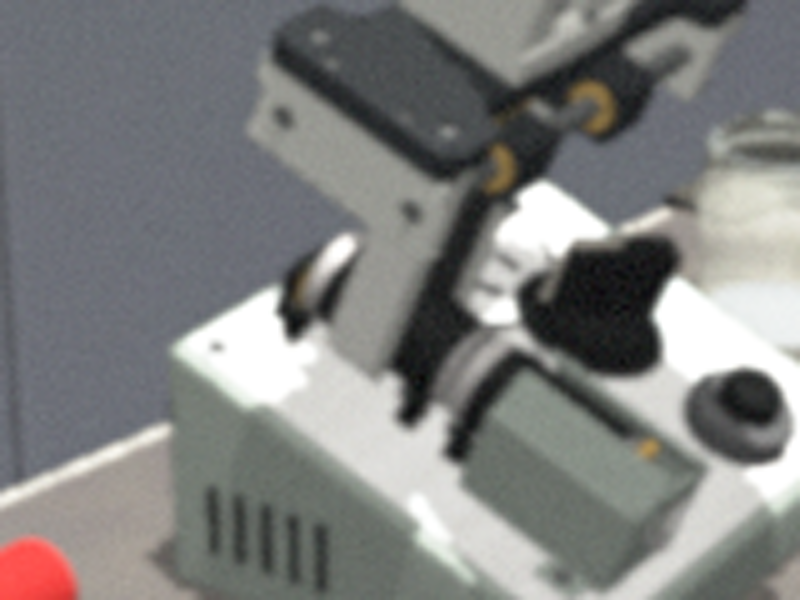

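The cell is level behind the contact (295,290), resting in the saddles with 15 N normal force. I'll relax it up the slope onto the contact, then release.

Emit:
play_rows --targets '[[[0.0015, 0.0005, -0.0005], [0, 0, 0]], [[0.003, 0.0005, -0.0005], [0, 0, 0]], [[0.0045, 0.0005, -0.0005], [0, 0, 0]], [[0.0055, 0.0005, -0.0005], [0, 0, 0]], [[0.0055, 0.0005, -0.0005], [0, 0, 0]]]'

```text
time: 8.43
ee_pos: [0.601, 0.0035, 0.0884]
ee_rot: [[0.913, 0.186, 0.364], [0.172, -0.983, 0.07], [0.37, -0.001, -0.929]]
force: [-14.5, -1.9, 18.3]
width: 0.338
finger_force: 50.0
```

```bash
python3 - <<'E'
from h import *
rel(cellpose(0,24.3,0))
s=sense();print(RF.T@s['force'],s['torque'])
E
```

```text
t 8.425 p [0.601  0.0035 0.0884] f [-14.5  -1.9  18.3] w 31.757748191763344
[0.0049, -0.0002, 0.0025] [-0.0005, 0.0014, 0.0003] mm 3 deg 0.3
[-6.68896158  0.76497214 22.47385158] [-0.09464306  1.48541809 -0.0366459 ]
```

The nub is already against the contact (slope force reversed). Easing off and opening.

Emit:
play_rows --targets '[[[-0.004, 0, -0.003], [0, 0, 0]], [[-0.004, 0, -0.003], [0, 0, 0]]]'

```text
time: 8.68
ee_pos: [0.6003, 0.0033, 0.0889]
ee_rot: [[0.911, 0.184, 0.368], [0.17, -0.983, 0.069], [0.375, -0.0, -0.927]]
force: [3.3, 1.8, 4.1]
width: 0.339
finger_force: 50.0
```

Emit:
play_rows --targets '[[[0, 0, 0], [0, 0, 0]], [[0, 0, 0], [0, 0, 0]], [[0, 0, 0], [0, 0, 0]], [[0, 0, -0.02], [0, 0, 0]], [[0, 0, -0.08], [0, 0, 0]], [[0, 0, -0.16], [0, 0, 0]], [[0, 0, -0.26], [0, 0, 0]], [[0, 0, -0.32], [0, 0, 0]], [[-0.1, 0, -0.36], [0, 0, 0]], [[-0.12, 0, -0.36], [0, 0, 0]]]' --grip 52

```text
time: 9.93
ee_pos: [0.4778, -0.0197, 0.2339]
ee_rot: [[0.911, 0.183, 0.369], [0.17, -0.983, 0.068], [0.376, 0.001, -0.927]]
force: [-0.3, 0.7, -0.2]
width: 0.552
finger_force: 0.0
```

```bash
python3 - <<'E'
from h import *
print(sense()['ee_pos'],sense()['force'])
ims=[]
for nm in('scene','top'):
    p,d=grab_frame(nm);np.savez(nm+'1.npz',p=p,d=d);u,v=proj(nm,[face(10,10,20)])[0].astype(int)
    ims.append(cv2.resize(p[v-60:v+60,u-60:u+60,::-1],(400,400),interpolation=cv2.INTER_CUBIC));print(u,v)
    W=cloud(nm,d)-[0,0,.00245 if nm=='top' else .002];F=(W-O)@RF*1000
    x,y,z=F[...,0],F[...,1],F[...,2]
    k=(abs(y-50)<25)&(z>30)&(z<50)&(x>-10)&(x<90)
    q=F[k];print(nm,len(q),np.percentile(q,[1,50,99],axis=0).round(1).tolist())
    for a in range(-10,80,10):
        j=k&(abs(x-a)<5);
        if j.sum()>3: print(a,j.sum(),F[j][:,2].max().round(1),F[j][:,1].mean().round(1))
cv2.imwrite('pics/g5.png',np.hstack(ims))
E
```

```text
[ 0.47776157 -0.01966549  0.23385403] [-0.33606275  0.67023877 -0.15601855]
318 199
scene 549 [[-9.6, 41.3, 30.2], [26.9, 57.5, 37.1], [63.9, 65.9, 41.4]]
-10 41 41.4 57.0
0 60 41.7 56.6
10 80 41.0 54.6
20 77 41.8 56.8
30 77 41.8 56.9
40 74 41.5 56.4
50 72 41.0 56.4
60 68 40.9 56.2
334 210
top 577 [[-9.5, 35.8, 30.3], [28.0, 50.3, 37.9], [63.0, 65.1, 43.3]]
-10 42 44.1 50.7
0 67 42.7 50.2
10 76 43.3 50.3
20 79 43.3 50.6
30 78 44.8 50.1
40 82 43.8 50.1
50 78 42.7 50.3
60 75 43.4 50.5
```

View pics/g5.png

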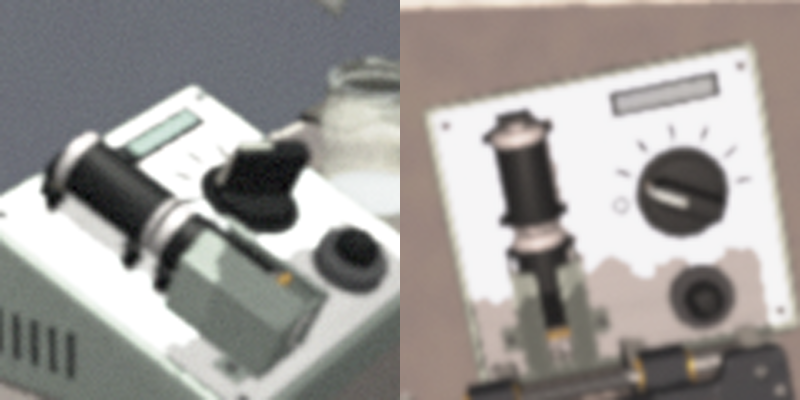

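The cell is seated: level (equal height along its length), y near 50.3 mm, shoulder at x≈63.5, i.e. seat+28. The pointer is still at bar 1. Next, the selector.

```bash
cat >> h.py <<'E'
def selpose(z,ang,x=2.5,y=-39.0): # ang: tool turn about tool z from up-slope, deg cw
    return face(x,y,z),seatR(0)@Ro.from_rotvec([0,0,np.radians(ang)]).as_matrix()
E
python3 - <<'E'
from h import *
print(sense()['joints'])
rel(selpose(80,-60),selpose(60,-60),selpose(13,-60))
print('b');rel(selpose(13,-60),frm=selpose(60,-60))
E
```

```text
[-23.26351553 -27.05223373 126.09292339  13.54451567  63.1013709
  51.94829403]
t 10.025 p [ 0.4786 -0.0195  0.2329] f [-0.4  0.4  0.1] w 52.15325703461985
[0.0619, 0.1771, 0.2277] [-0.0002, 0.0001, -0.3337] mm 148 deg 60.1
[0.062, 0.1771, 0.2677] [-0.0002, 0.0001, -0.3337] mm 163 deg 60.1
[0.062, 0.1772, 0.3617] [-0.0002, 0.0001, -0.3337] mm 204 deg 60.1
b
[-0.0, -0.0, 0.094] [0.0, 0.0, 0.0] mm 47 deg 0.0
```

Emit:
play_rows --targets '[[[0.03, 0.09, 0.05], [0, 0, -0.055]], [[0.062, 0.177, 0.1], [0, 0, -0.11]], [[0.062, 0.177, 0.15], [0, 0, -0.165]], [[0.062, 0.177, 0.18], [0, 0, -0.22]], [[0.062, 0.177, 0.2], [0, 0, -0.275]], [[0.062, 0.177, 0.22], [0, 0, -0.3337]], [[0.062, 0.177, 0.25], [0, 0, -0.3337]], [[0.062, 0.177, 0.2677], [0, 0, -0.3337]], [[0.062, 0.177, 0.2677], [0, 0, -0.3337]]]' --grip 40

```text
time: 11.15
ee_pos: [0.5727, -0.0913, 0.1192]
ee_rot: [[0.297, 0.882, 0.365], [0.936, -0.344, 0.071], [0.188, 0.321, -0.928]]
force: [1.1, -0.3, -0.2]
width: 0.424
finger_force: 0.0
```

```bash
python3 - <<'E'
from h import *
rel(selpose(13,-60))
E
```

```text
t 11.15 p [ 0.5727 -0.0913  0.1192] f [ 1.1 -0.3 -0.2] w 39.82431104594092
[-0.0012, 0.0009, 0.0914] [-0.0011, -0.0002, -0.0003] mm 46 deg 0.2
```

Emit:
play_rows --targets '[[[-0.001, 0.001, 0.03], [0, 0, 0]], [[-0.001, 0.001, 0.06], [0, 0, 0]], [[-0.001, 0.001, 0.08], [0, 0, 0]], [[-0.001, 0.001, 0.0915], [0, 0, 0]], [[-0.001, 0.001, 0.0915], [0, 0, 0]]]'

```text
time: 11.78
ee_pos: [0.5898, -0.089, 0.0774]
ee_rot: [[0.296, 0.882, 0.366], [0.937, -0.343, 0.07], [0.188, 0.322, -0.928]]
force: [0.2, 0.8, 0.6]
width: 0.427
finger_force: 0.0
```

Emit:
play_rows --targets '[[[0, 0, 0], [0, 0, 0]], [[0, 0, 0], [0, 0, 0]], [[0, 0, 0], [0, 0, 0]], [[0, 0, 0], [0, 0, 0]], [[0, 0, 0], [0, 0, 0]], [[0, 0, 0], [0, 0, 0]]]' --grip 8 --force 25

```text
time: 12.52
ee_pos: [0.5902, -0.0893, 0.0784]
ee_rot: [[0.295, 0.882, 0.368], [0.937, -0.343, 0.07], [0.187, 0.324, -0.927]]
force: [-0.5, -0.1, 2.8]
width: 0.144
finger_force: 25.0
```

```bash
python3 - <<'E'
from h import *
rel(selpose(13,-60),selpose(13,30))
s=sense();print(RF.T@s['force'],s['torque'],s['finger_force'])
E
```

```text
t 12.525 p [ 0.5902 -0.0893  0.0784] f [-0.5 -0.1  2.8] w 13.49239874200921
[-0.0001, -0.0024, 0.0026] [-0.0002, -0.0001, 0.0003] mm 2 deg 0.1
[-0.0001, -0.0024, 0.0026] [-0.0003, 0.0001, 0.5003] mm 2 deg 90.0
[0.58074243 0.04676902 2.8336279 ] [-0.0516902   0.24603148 -0.01077552] 24.99975085258484
```

The bar is gripped well centred (13.5 mm, little side force). Turning 90° clockwise.

Emit:
play_rows --targets '[[[0, 0, 0], [0, 0, 0.055]], [[0, 0, 0], [0, 0, 0.11]], [[0, 0, 0], [0, 0, 0.165]], [[0, 0, 0], [0, 0, 0.22]], [[0, 0, 0], [0, 0, 0.275]], [[0, 0, 0], [0, 0, 0.33]], [[0, 0, 0], [0, 0, 0.385]], [[0, 0, 0], [0, 0, 0.44]], [[0, 0, 0], [0, 0, 0.5]], [[0, 0, 0], [0, 0, 0.5]]]'

```text
time: 13.78
ee_pos: [0.5905, -0.0901, 0.0784]
ee_rot: [[0.882, -0.294, 0.369], [-0.341, -0.938, 0.068], [0.326, -0.186, -0.927]]
force: [0.3, -3.8, 2.2]
width: 0.147
finger_force: 25.0
```

```bash
python3 - <<'E'
from h import *
rel(selpose(13,30))
s=sense();print(RF.T@s['force'],RF.T@s['torque'],s['joints'])
E
```

```text
t 13.775 p [ 0.5905 -0.0901  0.0784] f [ 0.3 -3.8  2.2] w 13.830793725605847
[-0.0036, -0.0013, 0.0026] [0.0003, -0.0002, 0.001] mm 2 deg 0.2
[ 0.47218152 -3.74811     2.20890753] [-0.78535547  0.23790135 -0.05746791] [-25.65728795   4.93789889 116.56943813  19.25420056  42.03708041
  71.06601735]
```

Emit:
play_rows --targets '[[[0, 0, 0], [0, 0, 0]], [[0, 0, 0], [0, 0, 0]], [[0, 0, 0], [0, 0, 0]], [[0, 0, -0.03], [0, 0, 0]], [[0, 0, -0.1], [0, 0, 0]], [[0, 0, -0.2], [0, 0, 0]], [[-0.08, 0.0, -0.32], [0, 0, 0]], [[-0.18, 0.0, -0.4], [0, 0, 0]], [[-0.28, 0.0, -0.42], [0, 0, 0]], [[-0.28, 0.0, -0.42], [0, 0, 0]]]' --grip 40

```text
time: 15.02
ee_pos: [0.3877, -0.0552, 0.2291]
ee_rot: [[0.879, -0.295, 0.374], [-0.342, -0.938, 0.064], [0.332, -0.184, -0.925]]
force: [0.4, -1.4, 0.6]
width: 0.423
finger_force: 0.0
```

```bash
python3 - <<'E'
from h import *
print(sense()['ee_pos'])
ims=[]
for nm in('scene','top'):
    p,d=grab_frame(nm);u,v=proj(nm,[face(0,10,15)])[0].astype(int)
    ims.append(cv2.resize(p[v-60:v+60,u-60:u+60,::-1],(400,400),interpolation=cv2.INTER_CUBIC));print(u,v)
    W=cloud(nm,d)-[0,0,.00245 if nm=='top' else .002];F=(W-O)@RF*1000
    x,y,z=F[...,0],F[...,1],F[...,2]
    k=(abs(x+48)<30)&(abs(y+38)<25)&(z>6)&(z<35);q=F[k]
    print(nm,'button z hist',np.histogram(q[:,2],bins=range(6,36,2)))
    for h in(14,18,21):
        j=F[k&(z>h)]
        if len(j)>4:print(h,len(j),cv2.minEnclosingCircle(j[:,:2].astype(np.float32)),np.median(j,axis=0).round(1))
    k=(abs(x-2)<30)&(abs(y+39)<30)&(z>34)&(z<43)
    print('bar',cv2.minAreaRect(F[k][:,:2].astype(np.float32)))
cv2.imwrite('pics/g6.png',np.hstack(ims))
E
```

```text
[ 0.38765579 -0.05523312  0.22907681]
321 204
scene button z hist (array([19, 38, 77, 45, 14, 16, 21, 49, 26,  2,  0,  0,  0,  0]), array([ 6,  8, 10, 12, 14, 16, 18, 20, 22, 24, 26, 28, 30, 32, 34]))
14 128 ((-62.8696403503418, -38.17684555053711), 13.582603454589844) [-61.3 -34.4  20.7]
18 98 ((-59.92784118652344, -38.24861526489258), 13.092694282531738) [-60.9 -36.7  21.2]
21 54 ((-59.9815673828125, -38.58377456665039), 11.288101196289062) [-58.1 -37.7  22. ]
bar ((3.3825626373291016, -38.960174560546875), (15.592422485351562, 44.76735305786133), 56.6455078125)
334 214
top button z hist (array([12, 28, 56, 62, 29,  9, 14, 36, 37, 13,  5,  0,  0,  1]), array([ 6,  8, 10, 12, 14, 16, 18, 20, 22, 24, 26, 28, 30, 32, 34]))
14 144 ((-48.33319854736328, -38.341941833496094), 30.441160202026367) [-61.2 -38.7  21.3]
18 106 ((-45.73572540283203, -36.79168701171875), 27.71009063720703) [-61.9 -38.8  22.2]
21 78 ((-45.73572540283203, -36.79168701171875), 27.71009063720703) [-62.4 -38.3  23. ]
bar ((2.513967514038086, -39.841209411621094), (13.757185935974121, 44.581241607666016), 60.460655212402344)
```

View pics/g6.png

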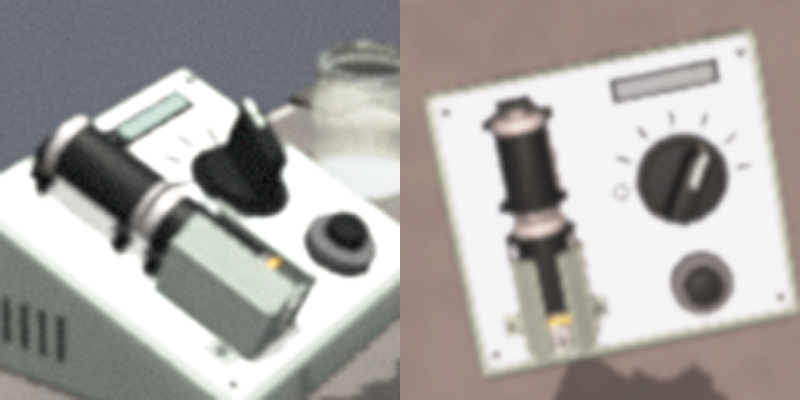

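The pointer rests at bar 4 (704,150), the bar's long side 29.5° clockwise of up-slope, and the cell is in place. The button centre is (-61,-38.5), its top about 22.5 mm above the face.

```bash
python3 - <<'E'
from h import *
rel(selpose(60,30,-61,-38.5),selpose(32,30,-61,-38.5))
E
```

```text
t 15.125 p [ 0.3895 -0.0561  0.2287] f [ 0.7 -0.2 -0.4] w 39.781132632589014
[0.1652, 0.0622, 0.331] [0.0002, -0.0007, 0.0004] mm 188 deg 0.2
[0.165, 0.0622, 0.387] [0.0002, -0.0007, 0.0004] mm 213 deg 0.2
```

Emit:
play_rows --targets '[[[0.08, 0.03, 0.1], [0, 0, 0]], [[0.165, 0.062, 0.18], [0, 0, 0]], [[0.165, 0.062, 0.26], [0, 0, 0]], [[0.165, 0.062, 0.32], [0, 0, 0]], [[0.165, 0.062, 0.36], [0, 0, 0]], [[0.165, 0.062, 0.385], [0, 0, 0]], [[0.165, 0.062, 0.385], [0, 0, 0]], [[0.165, 0.062, 0.385], [0, 0, 0]]]' --grip 0

```text
time: 16.12
ee_pos: [0.5242, -0.1, 0.0702]
ee_rot: [[0.882, -0.295, 0.368], [-0.343, -0.937, 0.07], [0.324, -0.187, -0.927]]
force: [-0.4, -1.1, -0.0]
width: 0.005
finger_force: 0.0
```

```bash
python3 - <<'E'
from h import *
rel(selpose(23,30,-61,-38.5),selpose(16,30,-61,-38.5))
s=sense();print((np.array(s['ee_pos'])-O)@RF*1000,RF.T@s['force'])
E
```

```text
t 16.125 p [ 0.5242 -0.1     0.0702] f [-0.4 -1.1 -0. ] w 0.5019564877535009
[0.0013, 0.0005, 0.0176] [-0.0001, 0.0002, 0.0003] mm 9 deg 0.1
[0.0013, 0.0005, 0.0316] [-0.0001, 0.0002, 0.0003] mm 16 deg 0.1
[-61.4365012  -37.96612074  31.78679094] [-0.52595583 -1.04199971  0.18484381]
```

Emit:
play_rows --targets '[[[0.001, 0, 0.01], [0, 0, 0]], [[0.001, 0, 0.018], [0, 0, 0]], [[0.001, 0, 0.023], [0, 0, 0]], [[0.001, 0, 0.028], [0, 0, 0]], [[0.001, 0, 0.032], [0, 0, 0]], [[0.001, 0, 0.034], [0, 0, 0]], [[0.001, 0, 0.034], [0, 0, 0]]]'

```text
time: 17.0
ee_pos: [0.5303, -0.0993, 0.0577]
ee_rot: [[0.884, -0.292, 0.365], [-0.339, -0.938, 0.071], [0.322, -0.186, -0.928]]
force: [-35.3, 0.4, 44.3]
width: 0.004
finger_force: 27.2
```

```bash
python3 - <<'E'
from h import *
s=sense();print((np.array(s['ee_pos'])-O)@RF*1000,RF.T@s['force'])
E
```

```text
[-60.41349125 -38.42106188  17.89603151] [-15.54488437   6.90973063  54.0277037 ]
```

Emit:
play_rows --targets '[[[0, 0, -0.006], [0, 0, 0]], [[0, 0, -0.007], [0, 0, 0]], [[0, 0, -0.007], [0, 0, 0]]]'

```text
time: 17.38
ee_pos: [0.5296, -0.0993, 0.0584]
ee_rot: [[0.882, -0.295, 0.368], [-0.342, -0.937, 0.069], [0.325, -0.187, -0.927]]
force: [-5.2, -1.4, 9.2]
width: 0.006
finger_force: 4.9
```

```bash
python3 - <<'E'
from h import *
s=sense();print((np.array(s['ee_pos'])-O)@RF*1000,RF.T@s['force'])
E
```

```text
[-60.84897325 -38.29590103  18.81865856] [-1.48243674 -0.43454553 10.5469216 ]
```

Emit:
play_rows --targets '[[[0, 0, -0.003], [0, 0, 0]], [[0, 0, -0.004], [0, 0, 0]], [[0, 0, -0.004], [0, 0, 0]]]'

```text
time: 17.75
ee_pos: [0.5289, -0.0994, 0.0598]
ee_rot: [[0.881, -0.296, 0.369], [-0.343, -0.937, 0.069], [0.325, -0.187, -0.927]]
force: [0.6, -1.4, 4.8]
width: 0.006
finger_force: 2.0
```

```bash
python3 - <<'E'
from h import *
s=sense();print((np.array(s['ee_pos'])-O)@RF*1000,RF.T@s['force'])
E
```

```text
[-60.93138348 -38.25123008  20.34234979] [ 2.08995848 -1.52196346  4.29762214]
```

At 20.3 mm the force is 4.3 N, on the spring curve about 1.2 mm short of full travel, so the earlier press bottomed out. Retreating.

Emit:
play_rows --targets '[[[0, 0, -0.02], [0, 0, 0]], [[0, 0, -0.08], [0, 0, 0]], [[0, 0, -0.16], [0, 0, 0]], [[-0.08, 0, -0.26], [0, 0, 0]], [[-0.18, 0, -0.34], [0, 0, 0]], [[-0.18, 0, -0.34], [0, 0, 0]], [[-0.18, 0, -0.34], [0, 0, 0]]]'

```text
time: 18.62
ee_pos: [0.3859, -0.0799, 0.1878]
ee_rot: [[0.882, -0.296, 0.368], [-0.343, -0.937, 0.069], [0.324, -0.187, -0.927]]
force: [0.4, 0.0, 0.0]
width: 0.005
finger_force: 0.0
```

```bash
python3 - <<'E'
from h import *
s=sense();print(s['time'],s['ee_pos'],s['force'])
for nm in('scene','top'):
    p,d=grab_frame(nm)
    W=cloud(nm,d)-[0,0,.00245 if nm=='top' else .002];F=(W-O)@RF*1000
    x,y,z=F[...,0],F[...,1],F[...,2]
    k=(abs(x-2)<30)&(abs(y+39)<30)&(z>34)&(z<43);print('bar',cv2.minAreaRect(F[k][:,:2].astype(np.float32)))
    k=(np.hypot(x+61,y+38.5)<8)&(z<35);print('btn',np.median(z[k]) if k.any() else None)
    k=(abs(y-50)<20)&(z>36)&(z<48)&(x>0)&(x<80);q=F[k];print('cell',len(q),np.percentile(q,[1,50,99],axis=0).round(1).tolist())
E
```

```text
18.625 [ 0.38585952 -0.0799352   0.18782448] [3.67463744e-01 3.34107312e-04 3.82254045e-02]
bar ((4.778385162353516, -39.50253677368164), (15.291542053222656, 46.36977767944336), 58.31216049194336)
btn 21.66677183860348
cell 294 [[1.0, 41.1, 36.1], [33.4, 53.3, 38.5], [63.8, 63.6, 41.4]]
bar ((2.706327438354492, -39.97899627685547), (14.424578666687012, 44.37671661376953), 59.431373596191406)
btn 22.309264580143196
cell 333 [[0.7, 38.8, 36.2], [34.2, 50.4, 38.9], [62.8, 62.5, 44.1]]
```

Everything is in place: the selector is at bar 4, the button is out, the cell is seated and the arm is clear.

```bash
python3 -c "from workcell import *;print(close_job())"
```

```text
the job is handed in; nothing more can be done
None
```

I handed the job in at about 18.7 s: the larger cell is seated nub-up, the selector rests at the fourth bar, and the start button was pressed fully in and is out again. The camera readings before hand-in agreed with this, but `close_job` returned no verdict.

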